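Lever a sagging balance slab level with a pry bar

TASK

The front edge of the heavy granite balance slab has sagged: set the blue block in front of it as a fulcrum, lay the pry bar over it with an end under the slab's front edge, and press the other end down until the brass stay has climbed onto the step that holds the slab level, and no higher. Then take the bar out and lay it back flat in its orange rack, the way it lay (either way round); the block may stay. Raise the slab with the bar only - the arm must not touch the slab or its stay - and leave the glassware standing where it is.

Things in the scene. Friction and masses are not known exactly. Their poses are not given: they have to be found in the camera images.
- station: Fixed stand (blue base plate, grey posts), 255 x 230 mm, carrying the hinged slab. Origin at bench height under its middle; +x to its rear (hinge), -x to its front, where the lever goes in, y across. Base plate 10 mm thick; between it and the slab the front is open over the full width, 200 mm deep. The slab's front edge is at x = -0.130 here, y = -0.110 to 0.110; in front is free bench.
- slab: Granite slab 255 (front to rear) x 220 x 25 mm, white balance fixed on top (from 85 mm behind the front edge, up to 170 mm above the slab's underside), 4.2 to 5.8 kg in all, hinged at its rear lower edge 112 mm above the bench. Origin on the hinge line at mid width, at the underside; x to the rear, z up when level. 20 to 32 N upward at the front edge lifts it.
- lip (a point): Middle of the slab's front lower edge (255 mm from the hinge). Height above the bench: 112 mm when level, 93 mm on the lowest step, 103 mm on the middle step.
- tilt (a joint): Slab angle, rad, 0 = level, negative = front low. Held by the stay at -0.074 (lowest step), -0.037 (middle), 0 (level), +0.037 (too high). Starts on the lowest or middle step (may settle for 0.5 s). To click onto the level step it must rise to about +0.010, then settles back to 0; it clicks to the too-high one at about +0.05. The stay is one-way: the bar cannot undo a step too far.
- stay_swing (a joint): Swing of the brass stay leg, rad, sprung towards higher steps: about -0.04 on the lowest step, 0.10 middle, 0.23 level, 0.37 too high. The leg is 82 mm long, pivoted on the slab's side at station y = -0.122, 40 mm behind the front edge, and stands on a yellow staircase there.
- block: Loose fulcrum block, blue, 60 (x) x 50 (y) x 70 mm, with a round steel ridge of radius 10 mm along y on top: crest at 80 mm. 0.6 kg. Origin at the centre of the underside, z up. With its y parallel to the slab's edge and the ridge 65 to 85 mm in front of the lip, a level bar on it passes 5 mm or more below the lip and its outer end can go low enough.
- bar: Loose flat steel pry bar, 300 (x) x 24 (y) x 8 mm, 0.42 kg, balanced at its middle; 40 mm at the -x end is red. Origin mid underside, z up. With 25 mm under the lip and 200 mm beyond the ridge, 10 to 17 N down near the outer end lifts the slab; let go unpressed, the outer end sinks until the inner end bears on the slab. The level step needs a bar slope of about 0.28 rad.
- rack: Fixed orange rack for the bar, 240 (x) x 70 (y) mm: base 4 mm thick, two saddles 20 mm wide at x = -0.09 and 0.09, tops 24 mm above the bench, each with ears either side up to 38 mm, 46 mm apart inside. Origin at the centre of its underside; the bar lies along its x, middle over the rack's middle, underside at 24 mm.
- beaker: Bystander: clear glass beaker, radius 34 mm, 90 mm high, loose. Origin at the centre of its underside.
- small_beaker: Bystander: greenish glass beaker, radius 27 mm, 65 mm high, loose. Origin at the centre of its underside.
- jar: Bystander: amber jar with a black cap, radius 28 mm, 85 mm high, loose. Origin at the centre of its underside.
Not all that is in view belongs to the job. There is more than one size of the block; the job needs the smaller. Several things have the shape of the rack; the one meant has the colours described above.

How it is judged:
By the outcome, as a careful person would: the job done as asked, in the order asked, and still so for the second after the job is handed in, with the robot touching nothing.
It also fails if it takes over 72 s, if anything falls off the work surface, if the arm or the gripper's body presses on something with over 40 N, if the wrist force passes 120 N, or if a joint passes its speed limit or range.

ROBOT

A 7-joint arm with a two-finger parallel gripper is mounted at the origin on the work surface. World frame = base frame: x ahead of the robot, y to its left, z up, the work surface at z = 0. Lengths are in m, angles in rad, forces in N, time in s.
With the tool pointing down it reaches from about 0.425 to 0.925 m from the base axis. Payload 6.8 kg.
Tool frame: the origin (TCP) lies at the very end of the fingers, on their centre line; the grasp point (between the pads) lies 19 mm behind it; z points along the fingers, y is the direction in which the jaws open and shut (so a half turn about z gives the same grasp; the last joint's range is limited). The gripper opens to 85 mm and grips with 20 to 120 N. Pads are 22 mm wide; open, the fingers measure 114 mm over their backs; the gripper's body (76 mm by 85 mm) begins 54 mm behind the grasp point. The pads swing forward as they close: fully open they stand 13 mm farther back than shut.
Start: joints at [-1.404, 0.477, 0.022, 1.555, -0.011, 1.109, -0.083], TCP at [0.183, 0.65, 0.231] pointing down, gripper open.
Joint ranges: [-2.96, 2.96], [-0.34, 2.1], [-1.41, 1.46], [0.24, 2.44], [-1.37, 4.51], [0.17, 1.92], [-2.96, 2.96]. Speed limits (rad/s): [2.39, 2.39, 3.14, 3.14, 3.14, 3.14, 3.14].

INTERFACE

Orientations are given as a unit quaternion [w, x, y, z].
In Python, from station import bot gives the robot as it stands.
- The arm moves only by the tool move_arm, never from a script. Its argument "commands" is text: rows parted by semicolons, each of 7 numbers parted by spaces: the opening, from 0 (shut) to 1 (fully open), then the shift along the tool's x, y, z in cm, then the turn, a rotation vector about the tool's x, y, z in degrees. In form: gripper tx ty tz rx ry rz; .... A call has 1 to 12 rows; each row shifts and turns the commanded pose from where the row before left it, along the tool's axes as they then stand; what a row does not reach is not made up. A row lasts 1/12 s, in which the tool goes at most 41.7 mm and 7.16 degrees, less where a joint would pass 70% of its speed; a pose out of reach is approached as far as the arm can. A call with a gripper value outside its range is refused whole. The fingers move at their own pace and stop on an object; "force" is the grip in N (left out, the last holds). Time passes only in rows, so rows that do not move let the fingers close. It gives the time, the measured TCP pose, the force and the opening at its end, in the units of the state.
- bot.get_obs(): the state, without advancing time (a new reading comes with each control period).
- bot.read_camera(name): name is "side" or "top"; returns a dict with "img" (384x512x3 uint8, red, green, blue), "K" (3x3 intrinsics, pixels), "rvec" (rotation vector, rad) and "tvec" (3), from world to camera coordinates, as OpenCV has them. Camera axes: x right, y down, z forward; pixel columns grow to the right and rows downward; lengths in m; the calibration is good to about 2 mm. A picture is of the moment at which its call begins. There is no depth.
- bot.hand_in(): hands the job in, once; it reports no verdict.
The state is a dict: "t": time; "q": joint angles; "joint_vel": joint speeds; "joint_torque": joint torques, N m; "eef_pos": TCP position; "tool_rot": TCP orientation; "contact_force": force on the tool from outside, world axes, zero at the start; "torque": the same for the moment, N m; "gripper_width": opening from 0.0 (shut) to 1.0 (fully open).
Only numpy, scipy, OpenCV 4.12 (cv2) and the standard library are available. Lean on these libraries where they do the work, as an engineer would, in place of code of your own. Each camera call takes 0.05 s, during which the arm holds its last target. There are 200 camera calls.

## Working session

There is one attempt and no reset: what is moved stays moved. The work goes in short steps, Python scripts to look and compute and a tool call to move; the robot and the scene stay as the last step left them, time stands still between calls to the robot, and variables do not carry over. Pictures are saved under pics/ and viewed, about 8 in all and at most 12, crops included, and the job is handed in when it is done.

Besides the shell and the picture viewer there is one more tool, called after "Emit:" as name(argument=value, ...) on one line, values as JSON. move_arm: Moves the arm, as the interface text tells. Its arguments: {"type":"object","properties":{"commands":{"type":"string"},"force":{"type":"number"}},"required":["commands"]}

```bash
ls; mkdir -p pics; cat > look.py <<'E'
import cv2, sys, numpy as np
from station import bot
def snap(cam, fn):
    d=bot.read_camera(cam); cv2.imwrite('pics/'+fn, d['img'][:,:,::-1]); return d
def ray(d,uv):
    R,_=cv2.Rodrigues(np.array(d['rvec'],float)); t=np.array(d['tvec'],float).ravel()
    v=R.T@np.linalg.inv(d['K'])@np.array([uv[0],uv[1],1.]); return -R.T@t, v
def onplane(d,uv,z):
    c,v=ray(d,uv); return c+v*(z-c[2])/v[2]
def proj(d,p):
    return cv2.projectPoints(np.array([p],float),np.array(d['rvec'],float),np.array(d['tvec'],float),np.array(d['K'],float),None)[0][0,0]
E
python3 - <<'E'
from look import *
for c in('top','side'):
    d=snap(c,c+'0.png'); print(c,ray(d,(256,192)),d['K'][0])
    np.savez(c+'0.npz',**d)
    im=cv2.resize(d['img'][:,:,::-1],(800,600),interpolation=cv2.INTER_CUBIC);cv2.imwrite('pics/%s0b.png'%c,im)
print(bot.get_obs())
E
```

```text
pics
top (array([ 0.30468178, -0.0201645 ,  1.55708741]), array([ 0.16115152, -0.01373665, -0.98683798])) [450.89865724   0.         257.1944572 ]
side (array([0.36515923, 0.67192197, 0.92616267]), array([ 0.19247987, -0.62915951, -0.75309396])) [376.7322009    0.         254.33476472]
{'t': 0.1, 'q': array([-1.40410247,  0.47774773,  0.02231142,  1.55630941, -0.01151637,
        1.10928342, -0.08312357]), 'joint_vel': array([-0.00098396, -0.00087256, -0.00029308, -0.00255225, -0.00073003,
        0.00057366,  0.00141616]), 'joint_torque': array([ 3.95985204e-03, -5.97762251e+01,  1.61354586e+00, -2.81953257e+01,
        1.28670770e-02,  5.10461570e-03,  1.51798904e-06]), 'eef_pos': array([0.18300704, 0.64918837, 0.23042023]), 'tool_rot': array([-6.66379990e-05,  1.36956408e-01,  9.90576744e-01, -8.07575735e-04]), 'contact_force': array([-0.74969756, -0.55874927,  0.32580867]), 'torque': array([0.01611455, 0.02988009, 0.04244958]), 'gripper_width': 0.9978091197635366}
```

View pics/top0b.png

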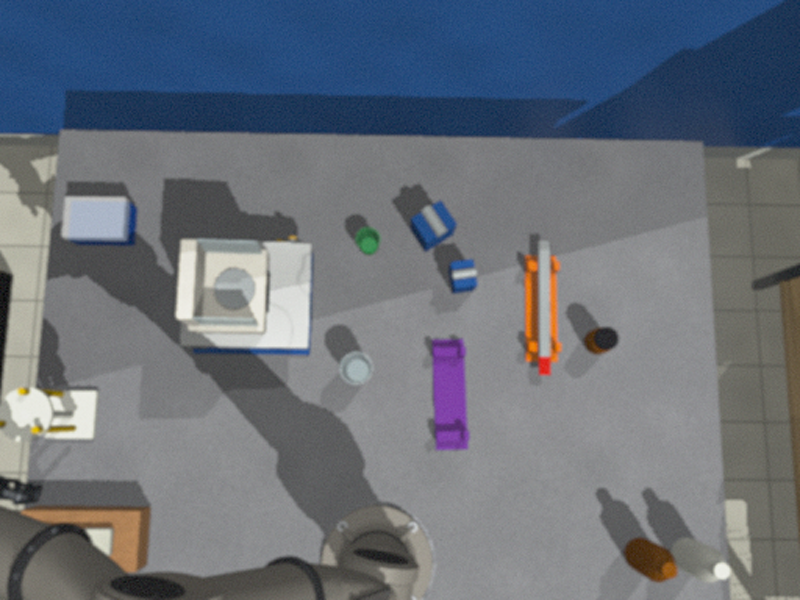

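View pics/side0b.png

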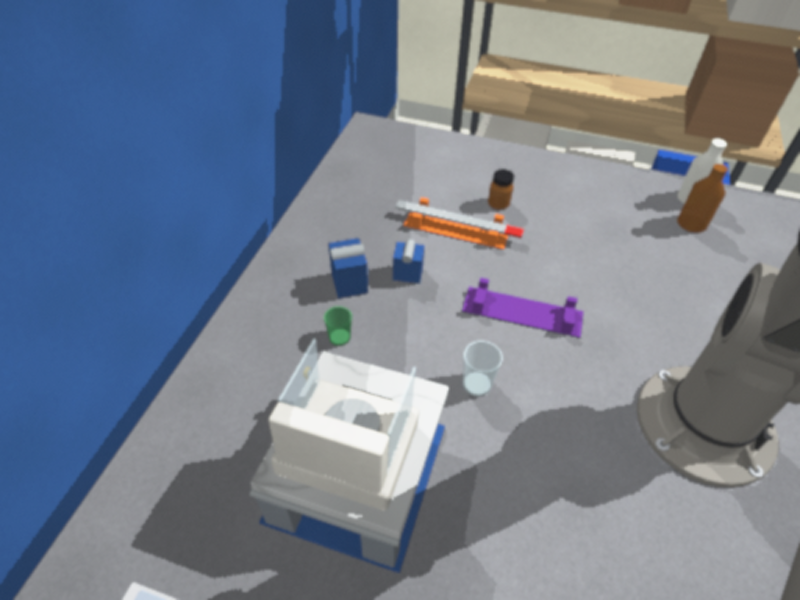

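Top view: world x runs up and y runs left. The station is at (245,295), front facing right. The small blue block is at (463,275), the orange rack with the bar (red end near the robot) at (541,308), the jar at (601,340), the beaker at (356,368) and the small beaker at (367,240). The side view agrees.

```bash
python3 - <<'E'
from look import *
d=np.load('top0.npz'); d={k:d[k] for k in d}; im=d['img']; hsv=cv2.cvtColor(im,cv2.COLOR_RGB2HSV)
def comps(name,m,z,box,amin=20):
    x0,y0,x1,y1=[int(v*.64) for v in box]; mm=np.zeros(m.shape,np.uint8); mm[y0:y1,x0:x1]=m[y0:y1,x0:x1]*255
    for c in cv2.findContours(mm,cv2.RETR_EXTERNAL,cv2.CHAIN_APPROX_NONE)[0]:
        if cv2.contourArea(c)<amin: continue
        w=np.array([onplane(d,p,z)[:2] for p in c[:,0]],np.float32)
        r=cv2.minAreaRect(w); print(name,'ctr',np.round(r[0],4),'size',np.round(r[1],3),'ang',round(r[2],1))
H,S,V=[hsv[...,i].astype(int) for i in range(3)]
blue=(H>100)&(H<125)&(S>120)
comps('block',blue,.07,(445,250,485,300)); comps('bigblock',blue,.09,(405,195,460,255))
comps('base',blue,.01,(170,230,330,360))
comps('rack',(H>5)&(H<18)&(S>180),.03,(515,230,566,380),30)
comps('red',((H<4)|(H>175))&(S>170)&(V>120),.032,(520,340,566,390),5)
comps('bar',(S<60)&(V>115),.032,(530,230,555,372),5)
comps('ridge',(S<60)&(V>120),.078,(445,255,480,290),5)
comps('purple',(H>130)&(H<160)&(S>100),.03,(420,330,480,460))
comps('green',(H>50)&(H<85)&(S>120),.05,(350,220,390,260))
comps('slab',(S<40)&(V>150),.12,(170,230,330,360))
for n,uv,z in(('beaker',(356,368),.07),('jar',(605,338),.085),('stay',(293,238),.08)): print(n,onplane(d,(uv[0]*.64,uv[1]*.64),z))
def crop(b,fn,s):
    x0,y0,x1,y1=[int(v*.64) for v in b]; return cv2.resize(im[y0:y1,x0:x1,::-1],None,fx=s,fy=s,interpolation=cv2.INTER_NEAREST)
a=crop((165,220,345,370),'',5); b=crop((405,190,575,385),'',4)
h=max(a.shape[0],b.shape[0]); o=np.zeros((h,a.shape[1]+b.shape[1],3),np.uint8); o[:a.shape[0],:a.shape[1]]=a;o[:b.shape[0],a.shape[1]:]=b
print(o.shape,'b starts',a.shape[1]); cv2.imwrite('pics/crop1.png',o[:, :])
cv2.imwrite('pics/crop1.png',cv2.resize(o,(800,int(o.shape[0]*800/o.shape[1])),interpolation=cv2.INTER_AREA))
E
```

```text
block ctr [ 0.5835 -0.177 ] size [0.026 0.051] ang 6.7
block ctr [ 0.6281 -0.1714] size [0.017 0.049] ang 6.7
bigblock ctr [ 0.7091 -0.1083] size [0.077 0.086] ang 33.6
base ctr [0.4392 0.2838] size [0.249 0.009] ang 89.8
rack ctr [ 0.5409 -0.3819] size [0.017 0.227] ang 87.8
rack ctr [ 0.5422 -0.3299] size [0.025 0.23 ] ang 89.8
red ctr [ 0.4158 -0.3549] size [0.02  0.031] ang 88.9
bar ctr [ 0.4071 -0.331 ] size [0.007 0.014] ang 0.7
bar ctr [ 0.5779 -0.3583] size [0.28  0.053] ang 1.0
ridge ctr [ 0.6118 -0.1792] size [0.057 0.072] ang 89.7
purple ctr [ 0.3529 -0.1507] size [0.234 0.07 ] ang 2.0
green ctr [0.6819 0.0325] size [0.049 0.041] ang 1.0
slab ctr [0.5499 0.2836] size [0.275 0.223] ang 89.7
beaker [0.40127005 0.04992213 0.07      ]
jar [ 0.47019245 -0.47423581  0.085     ]
stay [0.67752539 0.19090021 0.08      ]
(500, 1011, 3) b starts 575
```

View pics/crop1.png

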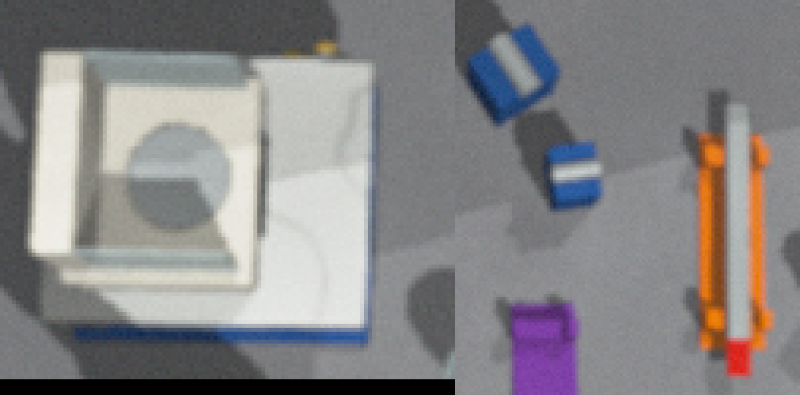

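```bash
python3 - <<'E'
from look import *
d=np.load('top0.npz'); d={k:d[k] for k in d}; s=np.load('side0.npz'); s={k:s[k] for k in s}
P=lambda n,u,v,z,d=d:print(n,z,np.round(onplane(d,(u,v),z)[:2],4))
P('ridge',297.6,175.6,.08)
for z in(.118,.128):P('fr far',199.5,155.7,z);P('fr near',197.8,222.7,z)
P('barred',348.5,239.5,.032);P('barother',348.1,153.5,.032)
# all rack/blue from masks
hsv=cv2.cvtColor(d['img'],cv2.COLOR_RGB2HSV);H,S,V=[hsv[...,i].astype(int) for i in range(3)]
def rect(m,z,b):
    yy,xx=np.nonzero(m); k=(xx>b[0]*.64)&(xx<b[2]*.64)&(yy>b[1]*.64)&(yy<b[3]*.64)
    w=np.array([onplane(d,p,z)[:2] for p in zip(xx[k],yy[k])],np.float32); r=cv2.minAreaRect(w); print(np.round(r[0],4),np.round(r[1],4),r[2])
    return w
rect((H>5)&(H<18)&(S>180),.02,(515,230,566,380))
# bar axis: per-row centre of grey between orange
xs=[]
for v in range(165,228,6):
    row=[u for u in range(335,362) if S[v,u]<70 and V[v,u]>110]
    xs.append((v,np.mean(row),len(row)))
print(np.round(xs,1).tolist())
# block: blue+ridge contour lower bound
rect((H>100)&(H<125)&(S>120),.07,(445,250,485,300))
# side crops
im=s['img'][:,:,::-1]
a=cv2.resize(im[140:200,195:295],None,fx=5,fy=5); b=cv2.resize(im[210:370,150:310],None,fx=3.5,fy=3.5)
h=max(len(a),len(b)); o=np.zeros((h,a.shape[1]+b.shape[1],3),np.uint8);o[:len(a),:a.shape[1]]=a;o[:len(b),a.shape[1]:]=b
print(o.shape);cv2.imwrite('pics/crop2.png',cv2.resize(o,(800,int(h*800/o.shape[1]))))
E
```

```text
ridge 0.08 [ 0.6035 -0.1792]
fr far 0.118 [0.6572 0.146 ]
fr near 0.118 [0.4377 0.1443]
fr far 0.128 [0.6548 0.1448]
fr near 0.128 [0.4368 0.1432]
barred 0.032 [ 0.3956 -0.3562]
barother 0.032 [ 0.6946 -0.3611]
[ 0.5436 -0.3546] [0.0708 0.2312] 89.71163177490234
[[165.0, 351.9, 13.0], [171.0, 351.6, 10.0], [177.0, 350.7, 14.0], [183.0, 351.9, 13.0], [189.0, 350.7, 14.0], [195.0, 350.7, 14.0], [201.0, 350.7, 14.0], [207.0, 350.7, 14.0], [213.0, 351.2, 13.0], [219.0, 350.8, 9.0], [225.0, 350.1, 11.0]]
[ 0.6037 -0.1746] [0.0664 0.0511] 6.722764015197754
(560, 1060, 3)
```

View pics/crop2.png

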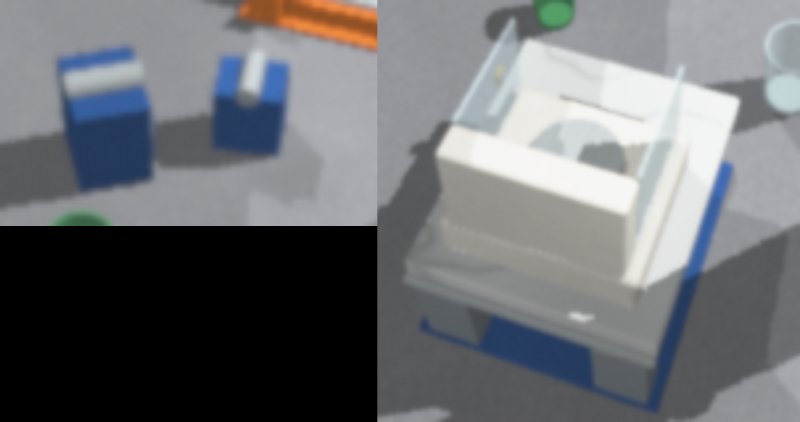

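```bash
cat > go.py <<'E'
# python3 go.py x y z jawdeg [tilt about tool x, deg]: shift (cm) in present tool axes, then turn (rotvec deg) to the goal
import sys, numpy as np
from scipy.spatial.transform import Rotation as Ro
from station import bot
o=bot.get_obs(); q=o['tool_rot']; R=Ro.from_quat([q[1],q[2],q[3],q[0]])
a=[float(v) for v in sys.argv[1:]]
y=R.as_matrix()[:,1]; print('t',round(o['t'],2),'pos',np.round(o['eef_pos'],4),'jaw',round(np.degrees(np.arctan2(y[1],y[0])),2),'F',np.round(o['contact_force'],1),'w',round(o['gripper_width'],3),'q',np.round(o['q'],2))
if len(a)>=4:
    j=np.radians(a[3]); Y=np.array([np.cos(j),np.sin(j),0]); Z=np.array([0,0,-1.]); G=Ro.from_matrix(np.c_[np.cross(Y,Z),Y,Z])
    if len(a)>4: G=G*Ro.from_euler('y' if len(a)>5 else 'x',a[4],degrees=True)
    w=np.array(a[:3])-o['eef_pos']
    print('shift cm',np.round(100*R.inv().apply(w),2),'dist',round(100*np.linalg.norm(w),1),'| turn',np.round((R.inv()*G).as_rotvec(degrees=True),2))
E
python3 go.py 0.605 -0.177 0.36 96.7; python3 go.py 0.20 0.62 0.38 74.3
```

```text
t 0.1 pos [0.183  0.6492 0.2304] jaw 74.26 F [-0.7 -0.6  0.3] w 0.998 q [-1.4   0.48  0.02  1.56 -0.01  1.11 -0.08]
shift cm [-63.03 -68.09 -12.84] dist 93.7 | turn [-9.000e-02 -1.000e-02 -2.244e+01]
t 0.1 pos [0.183  0.6492 0.2304] jaw 74.26 F [-0.7 -0.6  0.3] w 0.998 q [-1.4   0.48  0.02  1.56 -0.01  1.11 -0.08]
shift cm [ -2.43  -2.37 -14.95] dist 15.3 | turn [-0.09  0.01 -0.04]
```

Emit:
move_arm(commands="1 -1.3 -1.4 -3.4 0 0 0; 1 -1.3 -1.4 -3.4 0 0 0; 1 -1.3 -1.4 -3.4 0 0 0; 1 -1.3 -1.4 -3.4 0 0 0; 1 -2.6 -2.8 0 0 0 0; 1 -2.6 -2.8 0 0 0 0; 1 -2.6 -2.8 0 0 0 0; 1 -2.6 -2.8 0 0 0 0; 1 -2.6 -2.8 0 0 0 0; 1 -2.6 -2.8 0 0 0 0; 1 -2.6 -2.8 0 0 0 0; 1 -2.6 -2.8 0 0 0 0", force=60)

```text
t: 1.1
eef_pos: [0.3578, 0.3076, 0.3671]
tool_rot: [-0.0, 0.137, 0.991, -0.0]
contact_force: [0.9, -0.1, 0.4]
gripper_width: 1.001
```

Emit:
move_arm(commands="1 -2.6 -2.8 0 0 0 0; 1 -2.6 -2.8 0 0 0 0; 1 -2.6 -2.8 0 0 0 0; 1 -2.6 -2.8 0 0 0 0; 1 -2.6 -2.8 0 0 0 0; 1 -2.6 -2.8 0 0 0 0; 1 -2.6 -2.8 0 0 0 0; 1 -2.6 -2.8 0 0 0 0; 1 -2.6 -2.8 0 0 0 0; 1 -2.6 -2.8 0 0 0 0; 1 -2.6 -2.8 0 0 0 0; 1 -2.6 -2.8 0 0 0 0")

```text
t: 2.1
eef_pos: [0.5669, -0.1, 0.3671]
tool_rot: [-0.0, 0.137, 0.991, 0.0]
contact_force: [0.6, 1.0, 0.2]
gripper_width: 1.003
```

```bash
python3 go.py 0.605 -0.177 0.16 96.7
```

```text
t 2.1 pos [ 0.5669 -0.1     0.3671] jaw 74.28 F [0.6 1.  0.2] w 1.003 q [-0.48  0.24  0.67  1.65 -0.15  1.31  1.52]
shift cm [-5.76 -6.38 20.71] dist 22.4 | turn [ 1.000e-02 -2.000e-02 -2.242e+01]
```

Emit:
move_arm(commands="1 -0.96 -1.06 3.45 0 0 0; 1 -0.96 -1.06 3.45 0 0 0; 1 -0.96 -1.06 3.45 0 0 0; 1 -0.96 -1.06 3.45 0 0 0; 1 -0.96 -1.06 3.45 0 0 0; 1 -0.96 -1.06 3.45 0 0 0; 1 0 0 0 0 0 -5.6; 1 0 0 0 0 0 -5.6; 1 0 0 0 0 0 -5.6; 1 0 0 0 0 0 -5.6; 1 0 0 0 0 0 0")

```text
t: 3.02
eef_pos: [0.6044, -0.1753, 0.1598]
tool_rot: [-0.0, -0.06, 0.998, 0.0]
contact_force: [-0.2, 0.3, 0.6]
gripper_width: 0.998
```

```bash
python3 go.py 0.605 -0.177 0.03 96.7; python3 -c "
from look import *
d=snap('side','s1.png'); t=snap('top','t1.png')
u=proj(d,(.605,-.177,.08)); v=proj(t,(.605,-.177,.08)); print(u,v)
f=lambda d,u:cv2.resize(d['img'][int(u[1])-40:int(u[1])+35,int(u[0])-50:int(u[0])+50,::-1],None,fx=4,fy=4)
cv2.imwrite('pics/c3.png',np.hstack([f(d,u),f(t,v)]))"
```

```text
t 3.02 pos [ 0.6044 -0.1753  0.1598] jaw 96.84 F [-0.2  0.3  0.6] w 0.998 q [-0.18  0.51  0.49  1.76 -0.29  0.94  2.13]
shift cm [-0.05 -0.18 12.98] dist 13.0 | turn [ 0.03 -0.04  0.14]
[262.72705543 158.91963106] [296.93651217 175.15625795]
```

View pics/c3.png

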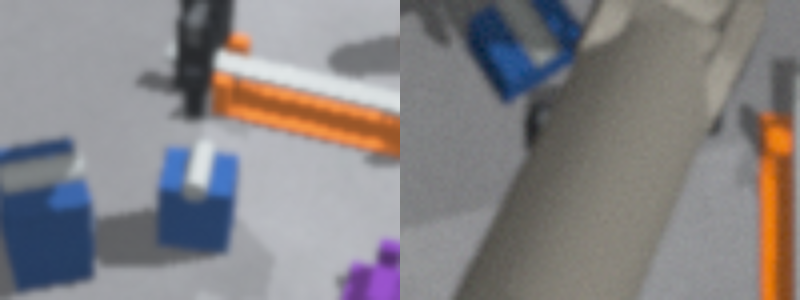

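The block's ridge, at (198,165) in the left crop, sits where I predicted it, (200,160). I'll descend and grip.

Emit:
move_arm(commands="1 0 -0.2 3.5 0 0 0; 1 0 0 3.5 0 0 0; 1 0 0 3.5 0 0 0; 1 0 0 2.5 0 0 0; 1 0 0 0 0 0 0; 0.3 0 0 0 0 0 0; 0.3 0 0 0 0 0 0; 0.3 0 0 0 0 0 0; 0.3 0 0 0 0 0 0; 0.3 0 0 0 0 0 0; 0.3 0 0 0 0 0 0; 0.3 0 0 0 0 0 0")

```text
t: 4.12
eef_pos: [0.6068, -0.1782, 0.0329]
tool_rot: [0.002, -0.058, 0.998, -0.001]
contact_force: [-0.2, -0.4, 6.8]
gripper_width: 0.579
```

```bash
python3 go.py 0.547 0.069 0.12 180.4;python3 go.py 0.547 0.069 0.12 0.4
```

```text
t 4.12 pos [ 0.6068 -0.1782  0.0329] jaw 96.62 F [-0.2 -0.4  6.8] w 0.579 q [-0.11  0.68  0.41  1.82 -0.39  0.71  2.21]
shift cm [ 3.05 25.23 -8.76] dist 26.9 | turn [ -0.26   0.14 -83.78]
t 4.12 pos [ 0.6068 -0.1782  0.0329] jaw 96.62 F [-0.2 -0.4  6.8] w 0.579 q [-0.11  0.68  0.41  1.82 -0.39  0.71  2.21]
shift cm [ 3.05 25.23 -8.76] dist 26.9 | turn [ 0.14  0.27 96.22]
```

Emit:
move_arm(commands="0.3 0 0 -2.9 0 0 0; 0.3 0 0 -2.9 0 0 0; 0.3 0 0 -2.9 0 0 0; 0.3 0.5 4.2 0 0 0 0; 0.3 0.5 4.2 0 0 0 0; 0.3 0.5 4.2 0 0 0 0; 0.3 0.5 4.2 0 0 0 0; 0.3 0.5 4.2 0 0 0 0; 0.3 0.5 4.2 0 0 0 0; 0.3 0 0 0 0 0 6.9; 0.3 0 0 0 0 0 6.9; 0.3 0 0 0 0 0 6.9")

```text
t: 5.12
eef_pos: [0.5459, 0.0674, 0.1176]
tool_rot: [-0.0, 0.124, 0.992, 0.0]
contact_force: [0.1, -0.9, -5.4]
gripper_width: 0.583
```

Emit:
move_arm(commands="0.3 0 0 0 0 0 6.9; 0.3 0 0 0 0 0 6.9; 0.3 0 0 0 0 0 6.9; 0.3 0 0 0 0 0 6.9; 0.3 0 0 0 0 0 6.9; 0.3 0 0 0 0 0 6.9; 0.3 0 0 0 0 0 6.9; 0.3 0 0 0 0 0 6.9; 0.3 0 0 0 0 0 6.9; 0.3 0 0 0 0 0 6.9; 0.3 0 0 0 0 0 6.9; 0.3 0 0 0 0 0 0")

```text
t: 6.12
eef_pos: [0.5461, 0.0666, 0.1172]
tool_rot: [-0.001, 0.708, 0.706, -0.0]
contact_force: [0.7, -0.1, -6.0]
gripper_width: 0.58
```

```bash
python3 go.py 0.547 0.069 0.035 0.4; python3 -c "
from look import *
d=snap('side','s2.png'); t=snap('top','t2.png')
p=(.547,.069,.165);u=proj(d,p); v=proj(t,p); print(u,v)
f=lambda d,u:cv2.resize(d['img'][int(u[1])-50:int(u[1])+50,int(u[0])-50:int(u[0])+50,::-1],None,fx=4,fy=4)
cv2.imwrite('pics/c4.png',np.hstack([f(d,u),f(t,v)]))"
```

```text
t 6.12 pos [0.5461 0.0666 0.1172] jaw -0.16 F [ 0.7 -0.1 -6. ] w 0.58 q [-0.91  0.59  0.92  2.   -0.62  0.86  0.35]
shift cm [0.24 0.1  8.22] dist 8.2 | turn [-0.06 -0.03 -0.56]
[256.69350946 202.15004052] [221.3865853  186.77107791]
```

View pics/c4.png

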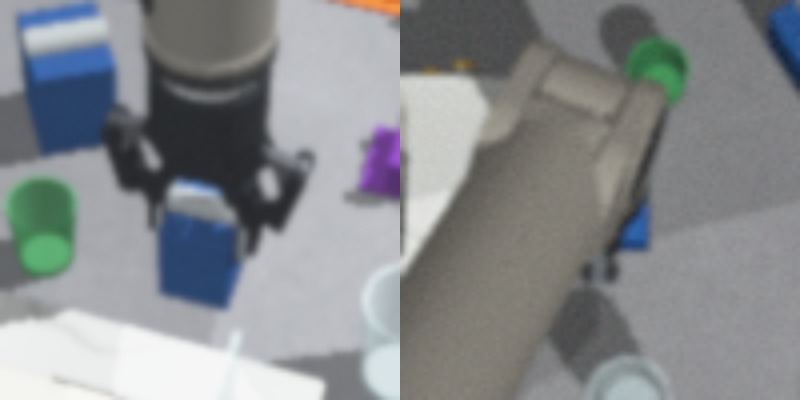

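Emit:
move_arm(commands="0.3 0.1 0.1 2.5 0 0 -0.5; 0.3 0.1 0 2 0 0 0; 0.3 0 0 2 0 0 0; 0.3 0 0 1 0 0 0; 0.3 0 0 0.5 0 0 0; 0.3 0 0 0 0 0 0")

```text
t: 6.72
eef_pos: [0.5474, 0.0678, 0.0368]
tool_rot: [-0.0, 0.703, 0.711, -0.0]
contact_force: [-0.7, 0.8, -6.4]
gripper_width: 0.582
```

```bash
python3 go.py 0.547 0.069 0.033 0.4; python3 -c "
from look import *
d=snap('side','s3.png'); t=snap('top','t3.png')
cv2.imwrite('pics/c5.png',np.hstack([d['img'][20:360,90:400,::-1],t['img'][60:384,90:400,::-1][:340] if 0 else cv2.copyMakeBorder(t['img'][60:384,90:400,::-1],0,16,0,0,0)]))"
```

```text
t 6.72 pos [0.5474 0.0678 0.0368] jaw 0.62 F [-0.7  0.8 -6.4] w 0.582 q [-0.81  0.69  0.78  2.03 -0.74  0.73  0.45]
shift cm [ 0.12 -0.04  0.38] dist 0.4 | turn [-0.07 -0.    0.22]
```

View pics/c5.png

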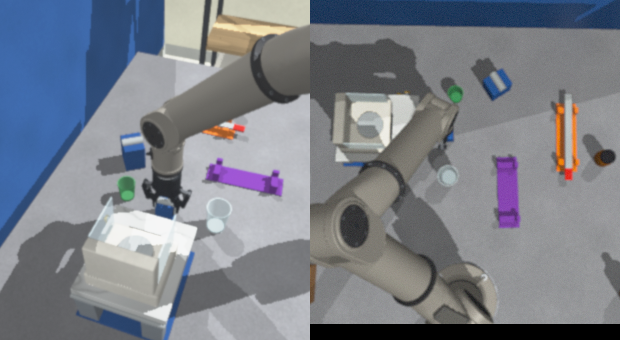

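Emit:
move_arm(commands="0.3 0 0 0.4 0 0 0; 1 0 0 0 0 0 0; 1 0 0 0 0 0 0; 1 0 0 0 0 0 0; 1 0 0 0 0 0 0; 1 0 0 -2 0 0 0; 1 0 0 -4 0 0 0; 1 0 0 -4 0 0 0; 1 0 0 -4 0 0 0; 1 0 0 -2 0 0 0; 1 0 0 0 0 0 0", force=90)

```text
t: 7.73
eef_pos: [0.5509, 0.0676, 0.1982]
tool_rot: [0.002, 0.704, 0.71, 0.004]
contact_force: [0.3, 0.2, -0.7]
gripper_width: 0.998
```

```bash
python3 go.py 0.557 -0.359 0.13 90
```

```text
t 7.73 pos [0.5509 0.0676 0.1982] jaw 0.53 F [ 0.3  0.2 -0.7] w 0.998 q [-1.    0.49  1.03  1.93 -0.5   1.    0.27]
shift cm [-42.68   0.17   6.71] dist 43.2 | turn [  0.48   0.25 -89.47]
```

Emit:
move_arm(commands="1 -3.88 0 0.6 0 0 0; 1 -3.88 0 0.6 0 0 0; 1 -3.88 0 0.6 0 0 0; 1 -3.88 0 0.6 0 0 0; 1 -3.88 0 0.6 0 0 0; 1 -3.88 0 0.6 0 0 0; 1 -3.88 0 0.6 0 0 0; 1 -3.88 0 0.6 0 0 0; 1 -3.88 0 0.6 0 0 0; 1 -3.88 0 0.6 0 0 0; 1 -3.88 0 0.6 0 0 0; 1 0 0 0 0 0 -6.9")

```text
t: 8.73
eef_pos: [0.548, -0.3677, 0.1261]
tool_rot: [0.001, 0.663, 0.748, -0.003]
contact_force: [-1.9, -0.1, 0.6]
gripper_width: 1.001
```

Emit:
move_arm(commands="1 0 0 0 0 0 -6.9; 1 0 0 0 0 0 -6.9; 1 0 0 0 0 0 -6.9; 1 0 0 0 0 0 -6.9; 1 0 0 0 0 0 -6.9; 1 0 0 0 0 0 -6.9; 1 0 0 0 0 0 -6.9; 1 0 0 0 0 0 -6.9; 1 0 0 0 0 0 -6.9; 1 0 0 0 0 0 -6.9; 1 0 0 0 0 0 -6.9; 1 0 0 0 0 0 -6.9")

```text
t: 9.73
eef_pos: [0.5515, -0.3586, 0.1265]
tool_rot: [-0.0, -0.005, 1.0, 0.0]
contact_force: [1.0, -0.1, 0.3]
gripper_width: 1.001
```

```bash
python3 go.py 0.557 -0.359 0.012 90; python3 -c "
from look import *
d=snap('top','t4.png'); im=d['img']; hsv=cv2.cvtColor(im,cv2.COLOR_RGB2HSV).astype(int);H,S,V=hsv[...,0],hsv[...,1],hsv[...,2]
m=(H>100)&(H<125)&(S>120); z=np.zeros(m.shape,np.uint8); z[150:220,205:250]=m[150:220,205:250]
yy,xx=np.nonzero(z); w=np.array([onplane(d,p,.07)[:2] for p in zip(xx,yy)],np.float32); r=cv2.minAreaRect(w); print(r)
cv2.imwrite('pics/c6.png',np.hstack([cv2.resize(im[150:220,180:260,::-1],None,fx=5,fy=5),cv2.resize(im[145:250,300:380,::-1],None,fx=5,fy=350/105)]))"
```

```text
t 9.73 pos [ 0.5515 -0.3586  0.1265] jaw 90.59 F [ 1.  -0.1  0.3] w 1.001 q [ 0.18  0.59  0.43  1.71 -0.3   0.91  2.32]
shift cm [-0.56 -0.05 11.45] dist 11.5 | turn [ 0.04 -0.04  0.59]
((0.5458752512931824, 0.06765781342983246), (0.0542023628950119, 0.05679120495915413), 1.1866594552993774)
```

View pics/c6.png

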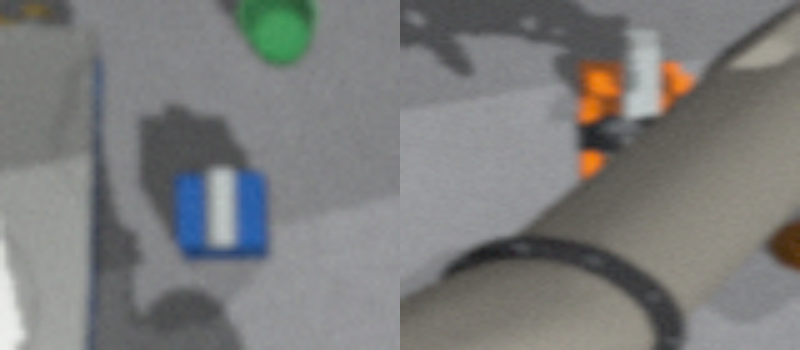

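The block stands square to the slab: its ridge is at crop (221,207) and the slab edge at x≈98, about 75 mm apart. The gripper is over the bar, so I'll take it.

Emit:
move_arm(commands="1 -0.3 0 3 0 0 0.6; 1 -0.3 0 3 0 0 0; 1 0 0 3 0 0 0; 1 0 0 1.7 0 0 0; 1 0 0 0.5 0 0 0; 0 0 0 0 0 0 0; 0 0 0 0 0 0 0; 0 0 0 0 0 0 0; 0 0 0 0 0 0 0; 0 0 0 0 0 0 0; 0 0 0 0 0 0 0; 0 0 0 0 0 0 0", force=90)

```text
t: 10.78
eef_pos: [0.5589, -0.3595, 0.0171]
tool_rot: [0.001, 0.003, 1.0, -0.0]
contact_force: [-1.7, 0.1, 6.4]
gripper_width: 0.253
```

Emit:
move_arm(commands="0 0 0 0 0 0 0; 0 0 0 -1 0 0 0; 0 0 0 -3 0 0 0; 0 0 0 -3 0 0 0; 0 0 0 -3 0 0 0; 0 0 0 -3 0 0 0; 0 0 0 -2 0 0 0; 0 0 0 0 0 0 0")

```text
t: 11.45
eef_pos: [0.5599, -0.3606, 0.1708]
tool_rot: [0.004, 0.003, 1.0, -0.002]
contact_force: [0.9, -1.0, -2.6]
gripper_width: 0.251
```

```bash
python3 go.py 0.547 -0.06 0.17 0.5
```

```text
t 11.45 pos [ 0.5599 -0.3606  0.1708] jaw 89.63 F [ 0.9 -1.  -2.6] w 0.251 q [ 0.16  0.55  0.46  1.67 -0.29  0.98  2.28]
shift cm [ 1.49 30.05 -0.04] dist 30.1 | turn [ 0.16  0.49 89.13]
```

Emit:
move_arm(commands="0 0.2 3.75 0 0 0 0; 0 0.2 3.75 0 0 0 0; 0 0.2 3.75 0 0 0 0; 0 0.2 3.75 0 0 0 0; 0 0.2 3.75 0 0 0 0; 0 0.2 3.75 0 0 0 0; 0 0.2 3.75 0 0 0 0; 0 0.1 3.75 0 0 0 0; 0 0 0 0 0 0 6.9; 0 0 0 0 0 0 6.9; 0 0 0 0 0 0 6.9; 0 0 0 0 0 0 6.9")

```text
t: 12.45
eef_pos: [0.5435, -0.0583, 0.1642]
tool_rot: [-0.001, 0.244, 0.97, -0.0]
contact_force: [0.2, 0.3, -4.2]
gripper_width: 0.256
```

Emit:
move_arm(commands="0 0 0 0 0 0 6.9; 0 0 0 0 0 0 6.9; 0 0 0 0 0 0 6.9; 0 0 0 0 0 0 6.9; 0 0 0 0 0 0 6.9; 0 0 0 0 0 0 6.9; 0 0 0 0 0 0 6.9; 0 0 0 0 0 0 6.9; 0 0 0 0 0 0 6.9; 0 0 0 0 -6 0 0; 0 0 0 0 0 0 0")

```text
t: 13.37
eef_pos: [0.5402, -0.0594, 0.1628]
tool_rot: [0.036, 0.707, 0.705, 0.036]
contact_force: [-2.4, -1.3, -5.1]
gripper_width: 0.252
```

```bash
python3 go.py 0.547 -0.06 0.12 0.5 -6 1; python3 -c "
from look import *
d=snap('side','s5.png');t=snap('top','t5.png')
cv2.imwrite('pics/c7.png',np.hstack([cv2.resize(d['img'][110:270,190:330,::-1],None,fx=2.8,fy=2.8),cv2.resize(t['img'][110:270,170:300,::-1],None,fx=2.5,fy=2.8)]))"
```

```text
t 13.37 pos [ 0.5402 -0.0594  0.1628] jaw -0.17 F [-2.4 -1.3 -5.1] w 0.252 q [-0.67  0.39  0.83  2.05 -0.43  0.76  0.41]
shift cm [-0.06  0.24  4.33] dist 4.3 | turn [ 5.78 -5.96 -0.97]
```

View pics/c7.png

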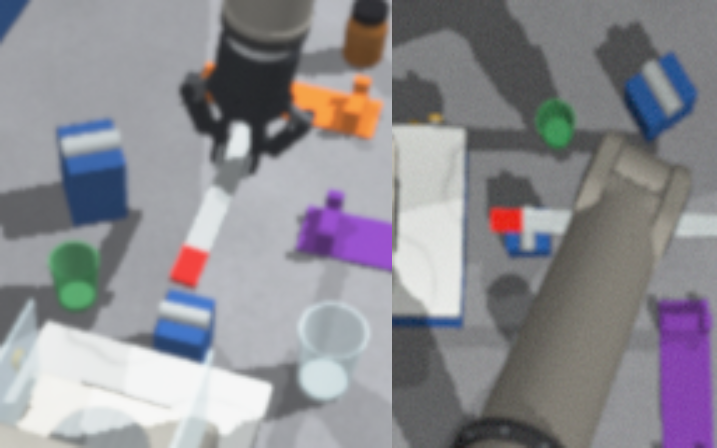

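The bar is held at its middle, red end toward the slab. I rolled about the wrong axis, so I'll undo that and pitch the inner end down.

Emit:
move_arm(commands="0 0 0 0 5.8 0 -1; 0 0 0 0 0 -6 0; 0 0 0 0 0 0 0; 0 0 0 0 0 0 0")

```text
t: 13.8
eef_pos: [0.5457, -0.0566, 0.1649]
tool_rot: [0.038, 0.699, 0.714, -0.036]
contact_force: [-0.6, -0.1, -4.1]
gripper_width: 0.254
```

```bash
python3 go.py 0.547 -0.06 0.12 0.5 -6 1; python3 -c "
from look import *
ts=[snap('side','s6.png'),snap('top','t6.png')]
for d in ts:
    hsv=cv2.cvtColor(d['img'],cv2.COLOR_RGB2HSV).astype(int);H,S,V=hsv[...,0],hsv[...,1],hsv[...,2]
    m=((H<5)|(H>174))&(S>150)&(V>110); yy,xx=np.nonzero(m); k=(xx>190)&(xx<300)&(yy>150)&(yy<260)
    r=cv2.minAreaRect(np.c_[xx[k],yy[k]].astype(np.float32)); b=cv2.boxPoints(r); print(k.sum(),np.round(r[0],1),np.round(b,1).tolist())
    d['c']=r[0]
A=[];B=[]
for d in ts:
    c,v=ray(d,d['c']); v/=np.linalg.norm(v); M=np.eye(3)-np.outer(v,v); A.append(M);B.append(M@c)
print('red centre',np.round(np.linalg.lstsq(np.vstack(A),np.hstack(B),rcond=None)[0],4))
"
```

```text
t 13.8 pos [ 0.5457 -0.0566  0.1649] jaw 1.21 F [-0.6 -0.1 -4.1] w 0.254 q [-0.74  0.47  0.88  1.98 -0.33  0.87  0.32]
shift cm [0.13 0.12 4.5 ] dist 4.5 | turn [0.18 0.   0.69]
107 [255.4 208.5] [[249.3000030517578, 213.10000610351562], [253.3000030517578, 201.10000610351562], [261.3999938964844, 203.8000030517578], [257.3999938964844, 215.8000030517578]]
70 [214. 188.] [[209.0, 184.0], [219.0, 184.0], [219.0, 192.0], [209.0, 192.0]]
red centre [0.5428 0.0918 0.1671]
```

```bash
python3 go.py 0.548 -0.058 0.093 0.5 -6 1
```

```text
t 13.9 pos [ 0.5447 -0.0587  0.1653] jaw 0.98 F [-0.1  0.  -3.7] w 0.251 q [-0.74  0.47  0.88  1.98 -0.33  0.87  0.32]
shift cm [0.82 0.31 7.18] dist 7.2 | turn [ 0.2  -0.01  0.46]
```

Emit:
move_arm(commands="0 0.2 0.2 1.5 0 0 0.4; 0 0.2 0.1 1.5 0 0 0; 0 0.2 0 1.5 0 0 0; 0 0.2 0 1.5 0 0 0; 0 0 0 1.2 0 0 0; 0 0 0 0 0 0 0; 0 0 0 0 0 0 0")

```text
t: 14.48
eef_pos: [0.5477, -0.0593, 0.0929]
tool_rot: [0.039, 0.703, 0.709, -0.036]
contact_force: [-0.2, -0.5, -3.5]
gripper_width: 0.25
```

```bash
python3 go.py 0.548 0.000 0.086 0.5 -6 1;  cat > red.py <<'E'
from look import *
import sys
ts=[snap('side',sys.argv[1]+'s.png'),snap('top',sys.argv[1]+'t.png')]; A=[];B=[]
for d in ts:
    hsv=cv2.cvtColor(d['img'],cv2.COLOR_RGB2HSV).astype(int);H,S,V=hsv[...,0],hsv[...,1],hsv[...,2]
    m=((H<5)|(H>174))&(S>150)&(V>110); yy,xx=np.nonzero(m); k=(xx>180)&(xx<300)&(yy>150)&(yy<270)
    if k.sum()<8: print('red hidden',k.sum()); continue
    r=cv2.minAreaRect(np.c_[xx[k],yy[k]].astype(np.float32)); print(k.sum(),np.round(r[0],1),np.round(r[1],1))
    c,v=ray(d,r[0]); v/=np.linalg.norm(v); M=np.eye(3)-np.outer(v,v); A.append(M);B.append(M@c)
if len(A)==2: print('red centre',np.round(np.linalg.lstsq(np.vstack(A),np.hstack(B),rcond=None)[0],4))
E
python3 red.py b
```

```text
t 14.48 pos [ 0.5477 -0.0593  0.0929] jaw 0.47 F [-0.2 -0.5 -3.5] w 0.25 q [-0.65  0.57  0.78  2.02 -0.43  0.73  0.38]
shift cm [5.97 0.08 0.06] dist 6.0 | turn [ 0.19  0.04 -0.05]
104 [253.9 224. ] [ 8.3 13.2]
25 [214. 190.] [6. 4.]
red centre [0.5456 0.0965 0.1053]
```

```bash
python3 - <<'E'
from look import *
s=np.load('side0.npz');t=np.load('top0.npz')
for y in(.083,.088,.093):
  for z in(.092,.098,.104): print(y,z,proj(s,(.5465,y,z)).round(1),proj(t,(.5465,y,z)).round(1))
im=cv2.imread('pics/bs.png'); a=cv2.resize(im[170:260,205:305],None,fx=4,fy=4); im=cv2.imread('pics/bt.png'); b=cv2.resize(im[150:240,180:280],None,fx=4,fy=4)
cv2.imwrite('pics/c8.png',np.hstack([a,b]))
E
```

```text
0.083 0.092 [254.8 222.9] [218.5 190.7]
0.083 0.098 [254.8 221.6] [218.3 190.4]
0.083 0.104 [254.9 220.3] [218.2 190.1]
0.088 0.092 [254.2 224.3] [216.9 190.7]
0.088 0.098 [254.3 223. ] [216.8 190.4]
0.088 0.104 [254.3 221.7] [216.7 190.1]
0.093 0.092 [253.7 225.7] [215.4 190.6]
0.093 0.098 [253.7 224.4] [215.3 190.3]
0.093 0.104 [253.7 223.1] [215.1 190. ]
```

View pics/c8.png

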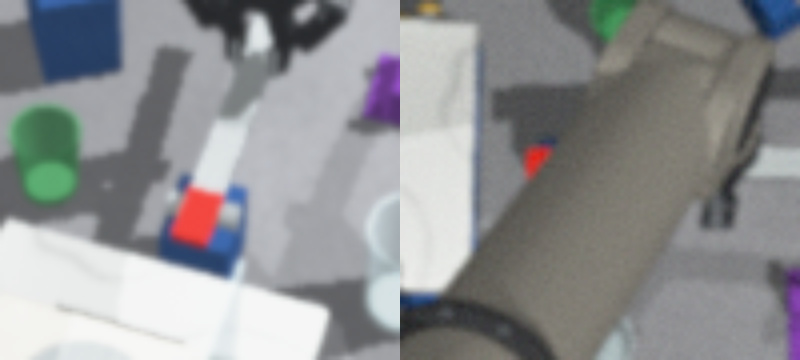

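The pictures show the red end just over the ridge, tip at y≈0.105. I'll slide it in along the bar's own axis.

Emit:
move_arm(commands="0 1 0 0 0 0 0; 0 1.5 0 0 0 0 0; 0 1.5 0 0 0 0 0; 0 1.5 0 0 0 0 0; 0 0.9 0 0 0 0 0; 0 0 0 0 0 0 0; 0 0 0 0 0 0 0")

```text
t: 15.17
eef_pos: [0.5477, 0.0058, 0.0864]
tool_rot: [0.039, 0.702, 0.71, -0.035]
contact_force: [-0.6, -0.8, -3.5]
gripper_width: 0.254
```

```bash
python3 go.py 0.548 0.005 0.080 0.5 -6 1; python3 red.py c; python3 -c "
from look import *
im=cv2.imread('pics/cs.png'); a=cv2.resize(im[170:260,205:305],None,fx=4,fy=4); im=cv2.imread('pics/ct.png'); b=cv2.resize(im[150:240,180:280],None,fx=4,fy=4)
cv2.imwrite('pics/c9.png',np.hstack([a,b]))"
```

```text
t 15.17 pos [0.5477 0.0058 0.0864] jaw 0.65 F [-0.6 -0.8 -3.5] w 0.254 q [-0.77  0.59  0.78  2.02 -0.45  0.73  0.27]
shift cm [-0.01  0.03  0.65] dist 0.6 | turn [0.29 0.06 0.12]
red hidden 0
red hidden 0
```

Emit:
move_arm(commands="0 0 0 0.5 0 3 0; 0 0 0 0.5 0 3 0; 0 0 0 0.4 0 2.5 0; 0 0 0 0 0 0 0; 0 0 0 0 0 0 0; 0 0 0 0 0 0 0")

```text
t: 15.77
eef_pos: [0.5476, 0.004, 0.0723]
tool_rot: [-0.013, 0.704, 0.71, 0.016]
contact_force: [0.5, 0.5, -4.0]
gripper_width: 0.254
```

```bash
python3 go.py 0.548 0.005 0.07 0.5 2.5 1
```

```text
t 15.77 pos [0.5476 0.004  0.0723] jaw 0.51 F [ 0.5  0.5 -4. ] w 0.254 q [-0.59  0.56  0.65  2.02 -0.57  0.73  0.44]
shift cm [0.09 0.03 0.24] dist 0.3 | turn [0.25 0.11 0.02]
```

Emit:
move_arm(commands="0 0 0 0.2 0 0 0; 0 0 0 0 0 0 0; 0.6 0 0 0 0 0 0; 0.6 0 0 0 0 0 0; 0.6 0 0 0 0 0 0; 0.6 0 0 0 0 -2.5 0; 0.6 0 0 -2 0 0 0; 0.6 0 0 -3 0 0 0; 0.6 0 0 -3 0 0 0; 0.6 0 0 -1 0 0 0; 0 0 0 0 0 0 0")

```text
t: 16.68
eef_pos: [0.5492, 0.0047, 0.1629]
tool_rot: [0.003, 0.704, 0.711, 0.004]
contact_force: [0.4, -0.5, -0.2]
gripper_width: 0.473
```

```bash
python3 go.py 0.548 -0.115 0.12 0.5; python3 red.py d; python3 -c "
from look import *
im=cv2.imread('pics/ds.png'); a=cv2.resize(im[130:260,190:320],None,fx=3,fy=3); im=cv2.imread('pics/dt.png'); b=cv2.resize(im[120:250,170:300],None,fx=3,fy=3)
cv2.imwrite('pics/c10.png',np.hstack([a,b]))"
```

```text
t 16.68 pos [0.5492 0.0047 0.1629] jaw 0.56 F [ 0.4 -0.5 -0.2] w 0.473 q [-0.74  0.44  0.8   1.97 -0.41  0.88  0.29]
shift cm [-11.97  -0.28   4.28] dist 12.7 | turn [ 0.55 -0.02  0.06]
red hidden 0
36 [201.  190.5] [7. 4.]
```

View pics/c10.png

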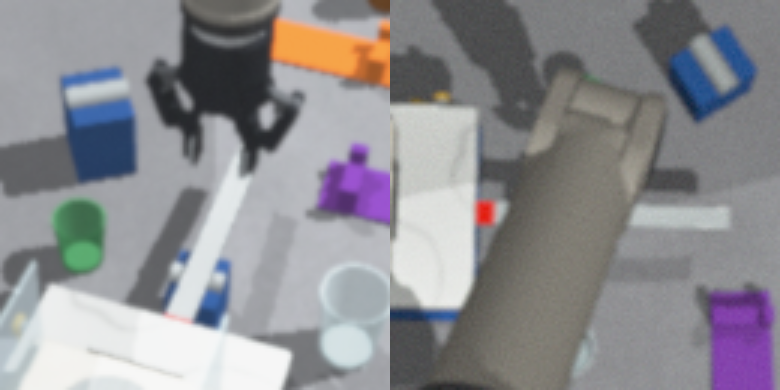

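The bar lies on the ridge with about 20 mm of red under the slab edge at crop (477,212), and its outer end is at (730,217). Geometry says the outer end reaches the bench at a slab tilt of about +0.037, so the arm can't overshoot. I'll press near the outer end with shut fingers.

Emit:
move_arm(commands="0 -3 0 0 0 0 0; 0 -3 0 0 0 0 0; 0 -3 -0.2 1 0 0 0; 0 -3 0 2 0 0 0; 0 0 0 2 0 0 0; 0 0 0 2 0 0 0; 0 0 0 1 0 0 0; 0 0 0 0 0 0 0")

```text
t: 17.45
eef_pos: [0.5445, -0.1155, 0.0774]
tool_rot: [0.0, 0.704, 0.71, -0.001]
contact_force: [-0.1, 0.5, 0.3]
gripper_width: -0.004
```

```bash
python3 go.py 0.548 -0.115 0.03 0.5; python3 - <<'E'
from look import *
t=np.load('top0.npz'); print(onplane(t,(283.3,192.3),.065),onplane(t,(205,190.5),.09))
E
```

```text
t 17.45 pos [ 0.5445 -0.1155  0.0774] jaw 0.53 F [-0.1  0.5  0.3] w -0.004 q [-0.42  0.58  0.69  2.   -0.54  0.75  0.6 ]
shift cm [0.05 0.35 4.74] dist 4.8 | turn [-0.06  0.06  0.03]
[ 0.54866765 -0.1325867   0.065     ] [0.54679359 0.12736463 0.09      ]
```

Emit:
move_arm(commands="0 0 0.3 0.5 0 0 0; 0 0 0 0.5 0 0 0; 0 0 0 0.5 0 0 0; 0 0 0 0.5 0 0 0")

```text
t: 17.78
eef_pos: [0.5503, -0.1147, 0.0618]
tool_rot: [0.001, 0.703, 0.711, 0.002]
contact_force: [-4.5, 2.5, 16.4]
gripper_width: -0.0
```

Emit:
move_arm(commands="0 0 0 0.5 0 0 0; 0 0 0 0.5 0 0 0; 0 0 0 0.5 0 0 0; 0 0 0 0.5 0 0 0")

```text
t: 18.12
eef_pos: [0.5525, -0.1131, 0.0425]
tool_rot: [0.002, 0.703, 0.711, 0.004]
contact_force: [-1.1, 5.1, 17.7]
gripper_width: 0.003
```

```bash
python3 go.py; cat > stay.py <<'E'
from look import *
import sys
# slab: front top edge at its middle in the side view + brass pixels
for cam in('side','top'):
    d=snap(cam,sys.argv[1]+cam+'.png'); im=d['img']; r=np.load(cam+'0.npz')['img']
    hsv=cv2.cvtColor(im,cv2.COLOR_RGB2HSV).astype(int);H,S,V=hsv[...,0],hsv[...,1],hsv[...,2]
    for nm,img in(('now',im),('start',r)):
        hs=cv2.cvtColor(img,cv2.COLOR_RGB2HSV).astype(int);m=(hs[...,0]>12)&(hs[...,0]<32)&(hs[...,1]>90)&(hs[...,2]>80)
        b=(175,145,205,160) if cam=='top' else (165,215,230,330)
        yy,xx=np.nonzero(m[b[1]:b[3],b[0]:b[2]]); print(cam,nm,'brass',len(xx),np.round([xx.mean()+b[0],yy.mean()+b[1],xx.min()+b[0],xx.max()+b[0]],1) if len(xx) else '')
a=cv2.imread('pics/'+sys.argv[1]+'side.png')[205:300,150:300]; s=np.load('side0.npz')['img'][205:300,150:300,::-1]
# slab front edge motion in side view by ECC-free phase correlation on the balance/slab front region
f=lambda i:cv2.cvtColor(np.ascontiguousarray(i),cv2.COLOR_BGR2GRAY).astype(np.float32)
print('shift px of slab vs start',cv2.phaseCorrelate(f(s[20:,20:110]),f(a[20:,20:110]),cv2.createHanningWindow((90,75),cv2.CV_32F)))
T={k:v for k,v in np.load('side0.npz').items()}
for dz in(0,.01,.02): print(dz,proj(T,(.56,.23,.15+dz*.67)).round(2))
E
python3 stay.py e
```

```text
t 18.12 pos [ 0.5525 -0.1131  0.0425] jaw 0.68 F [-1.1  5.1 17.7] w 0.003 q [-0.38  0.64  0.63  2.   -0.6   0.69  0.64]
side now brass 0 
side start brass 0 
top now brass 12 [185.9 150.2 184.  188. ]
top start brass 14 [185.  151.7 177.  189. ]
shift px of slab vs start ((-1.5244800190674752, -0.08255772615335388), 0.3949096185189706)
0 [230.52 253.97]
0.01 [230.43 252.46]
0.02 [230.33 250.94]
```

Emit:
move_arm(commands="0 0 -0.2 0.4 0 0 0; 0 0 0 0.4 0 0 0; 0 0 0 0.4 0 0 0; 0 0 0 0.3 0 0 0; 0 0 0 0 0 0 0; 0 0 0 0 0 0 0")

```text
t: 18.72
eef_pos: [0.5513, -0.1141, 0.0275]
tool_rot: [0.003, 0.703, 0.711, 0.004]
contact_force: [0.5, 3.5, 11.5]
gripper_width: -0.001
```

```bash
python3 go.py 0.549 -0.115 0.02 0.5; python3 stay.py f
```

```text
t 18.72 pos [ 0.5513 -0.1141  0.0275] jaw 0.66 F [ 0.5  3.5 11.5] w -0.001 q [-0.36  0.66  0.61  2.01 -0.62  0.65  0.66]
shift cm [-0.09 -0.24  0.74] dist 0.8 | turn [ 0.56 -0.03  0.16]
side now brass 0 
side start brass 0 
top now brass 12 [185.4 149.7 183.  188. ]
top start brass 14 [185.  151.7 177.  189. ]
shift px of slab vs start ((-1.5204398713265306, -0.954683095533646), 0.41180810659903067)
0 [230.52 253.97]
0.01 [230.43 252.46]
0.02 [230.33 250.94]
```

```bash
cat > tilt.py <<'E'
# estimates slab tilt change from LK flow in side view, start picture vs now
from look import *
import sys
d=snap('side',sys.argv[1]+'.png'); g=lambda i:cv2.cvtColor(i,cv2.COLOR_RGB2GRAY)
T={k:v for k,v in np.load('side0.npz').items()}; a=g(T['img']); b=g(d['img'])
H=np.array([.548,.399,.112])
def fl(p,t):  # flow of point p (given at tilt -.074) for tilt change t
    r=np.array(p)-H; c,s=np.cos(t),np.sin(t); q=H+[r[0],c*r[1]+s*r[2],-s*r[1]+c*r[2]]; return proj(T,q)-proj(T,p)
pts=[];W=[]
for x in np.arange(.44,.66,.01):
    for y in np.arange(.150,.395,.01):
        for z in((.118,) if y<.225 else (.118+.145,)):
            p=(x,y,z+(.0 if y<.15 else 0)); pts.append(proj(T,p)); W.append(p)
mask=np.zeros(a.shape,np.uint8); cv2.fillConvexPoly(mask,cv2.convexHull(np.array(pts,np.float32)).astype(int),255)
f=cv2.goodFeaturesToTrack(a,40,.02,4,mask=mask); n,st,e=cv2.calcOpticalFlowPyrLK(a,b,f,None,winSize=(13,13))
bk,_,_=cv2.calcOpticalFlowPyrLK(b,a,n,None,winSize=(13,13))
P=np.array(pts); out=[]
for p0,p1,s,q in zip(f[:,0],n[:,0],st[:,0],bk[:,0]):
    if not s or np.linalg.norm(q-p0)>.4: continue
    w=W[np.argmin(((P-p0)**2).sum(1))]; e1=fl(w,.037); k=(p1-p0)@e1/(e1@e1)*.037
    out.append((*p0,*(p1-p0),w[1],k))
out=np.array(out); print(np.round(out[np.argsort(out[:,4])],3)[:40]); print('median tilt change',np.median(out[:,5]).round(4))
E
python3 tilt.py g
```

```text
[[ 2.1400e+02  2.2800e+02  2.4170e+00 -4.9020e+00  1.5000e-01  8.4000e-02]
 [ 1.7800e+02  2.5600e+02 -4.3710e+00  5.5850e+00  3.3000e-01  1.2200e-01]
 [ 2.4700e+02  2.7600e+02 -3.4750e+00  6.3390e+00  3.3000e-01  1.2800e-01]
 [ 2.2600e+02  2.7000e+02 -3.4759e+01 -3.0990e+00  3.3000e-01  2.7500e-01]
 [ 1.6300e+02  2.6700e+02 -7.4350e+00  1.8320e+00  3.6000e-01  8.7000e-02]
 [ 1.7300e+02  2.6800e+02 -5.2160e+00  7.5440e+00  3.6000e-01  1.3700e-01]
 [ 2.4400e+02  2.9200e+02 -3.5400e+00  8.7270e+00  3.6000e-01  1.4100e-01]
 [ 1.7400e+02  2.8200e+02 -4.4310e+00  5.7660e+00  3.9000e-01  9.5000e-02]]
median tilt change 0.1252
```

```bash
cat > tilt2.py <<'E'
from look import *
import sys
H=np.array([.548,.399,.112])
for cam,boxes in(('top',[('rear box',(108,148,134,218),.275),('whole',(108,148,176,218),.25)]),('side',[('rear box',(165,248,255,305),.24)])):
    d=snap(cam,sys.argv[1]+cam+'.png'); g=lambda i:cv2.cvtColor(i,cv2.COLOR_RGB2GRAY).astype(np.float32)
    T={k:v for k,v in np.load(cam+'0.npz').items()}; a=g(T['img']); b=g(d['img'])
    for nm,(x0,y0,x1,y1),z in boxes:
        ga,gb=[cv2.magnitude(cv2.Sobel(cv2.GaussianBlur(i,(0,0),1),-1,1,0),cv2.Sobel(cv2.GaussianBlur(i,(0,0),1),-1,0,1)) for i in(a,b)]
        m=10; r=cv2.matchTemplate(gb[y0-m:y1+m,x0-m:x1+m],ga[y0:y1,x0:x1],cv2.TM_CCOEFF_NORMED)
        j,i=np.unravel_index(r.argmax(),r.shape); sub=lambda l,c,h:(l-h)/(2*(l-2*c+h))
        dx=i+(sub(r[j,i-1],r[j,i],r[j,i+1]) if 0<i<2*m else 0)-m; dy=j+(sub(r[j-1,i],r[j,i],r[j+1,i]) if 0<j<2*m else 0)-m
        p=onplane(T,((x0+x1)/2,(y0+y1)/2),z); q=p-H; print(cam,nm,'score',r.max().round(2),'shift',round(dx,2),round(dy,2),'at',p.round(3))
        for t in(.037,.074,.084,.111):
            c,s=np.cos(t),np.sin(t); print('   pred',t,(proj(T,H+[q[0],c*q[1]+s*q[2],-s*q[1]+c*q[2]])-proj(T,p)).round(2))
E
python3 tilt2.py h; python3 go.py
```

```text
top rear box score 0.83 shift -6.87 -0.64 at [0.535 0.35  0.275]
   pred 0.037 [-2.29 -0.14]
   pred 0.074 [-4.58 -0.26]
   pred 0.084 [-5.2  -0.29]
   pred 0.111 [-6.87 -0.37]
top whole score 0.63 shift -6.75 -0.87 at [0.54  0.296 0.25 ]
   pred 0.037 [-2.07 -0.25]
   pred 0.074 [-4.19 -0.5 ]
   pred 0.084 [-4.76 -0.56]
   pred 0.111 [-6.34 -0.73]
side rear box score 0.69 shift -4.77 7.27 at [0.558 0.344 0.24 ]
   pred 0.037 [-1.    1.56]
   pred 0.074 [-2.01  3.2 ]
   pred 0.084 [-2.29  3.67]
   pred 0.111 [-3.04  4.94]
t 18.97 pos [ 0.5513 -0.1141  0.0275] jaw 0.66 F [ 1.2  3.1 11.2] w -0.002 q [-0.36  0.66  0.61  2.01 -0.62  0.65  0.66]
```

```bash
sed -i "s/a=g(T\['img'\])/a=g(cv2.imread('pics\/'+sys.argv[2]+cam[0]+'.png')[:,:,::-1])/; s/b=g(d\['img'\])/b=g(d['img'] if len(sys.argv)<4 else cv2.imread('pics\/'+sys.argv[3]+cam[0]+'.png')[:,:,::-1])/" tilt2.py
python3 tilt2.py i d; echo; python3 tilt2.py j d b | grep shift; cp pics/itop.png pics/it.png; cp pics/iside.png pics/is.png; cp pics/top0.png pics/0t.png; cp pics/side0.png pics/0s.png; python3 tilt2.py j 0 d | grep shift
```

```text
top rear box score 0.55 shift -7.02 -0.48 at [0.535 0.35  0.275]
   pred 0.037 [-2.29 -0.14]
   pred 0.074 [-4.58 -0.26]
   pred 0.084 [-5.2  -0.29]
   pred 0.111 [-6.87 -0.37]
top whole score 0.41 shift -6.73 -0.89 at [0.54  0.296 0.25 ]
   pred 0.037 [-2.07 -0.25]
   pred 0.074 [-4.19 -0.5 ]
   pred 0.084 [-4.76 -0.56]
   pred 0.111 [-6.34 -0.73]
side rear box score 0.47 shift -4.27 7.67 at [0.558 0.344 0.24 ]
   pred 0.037 [-1.    1.56]
   pred 0.074 [-2.01  3.2 ]
   pred 0.084 [-2.29  3.67]
   pred 0.111 [-3.04  4.94]

top rear box score 0.84 shift 0.03 -0.04 at [0.535 0.35  0.275]
top whole score 0.82 shift 0.15 -0.18 at [0.54  0.296 0.25 ]
side rear box score 0.76 shift -0.13 -0.3 at [0.558 0.344 0.24 ]
top rear box score 0.66 shift 0.1 -0.53 at [0.535 0.35  0.275]
top whole score 0.7 shift 0.06 -0.1 at [0.54  0.296 0.25 ]
side rear box score 0.72 shift -0.02 0.13 at [0.558 0.344 0.24 ]
```

```bash
python3 - <<'E'
import cv2,numpy as np
r=lambda f,b:cv2.resize(cv2.imread('pics/'+f)[b[1]:b[3],b[0]:b[2]],(400,300),interpolation=cv2.INTER_CUBIC)
S=(150,205,290,310);T=(100,135,220,225)
cv2.imwrite('pics/c11.png',np.vstack([np.hstack([r('side0.png',S),r('is.png',S)]),np.hstack([r('top0.png',T),r('it.png',T)])]))
E
```

```text
(no output)
```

View pics/c11.png

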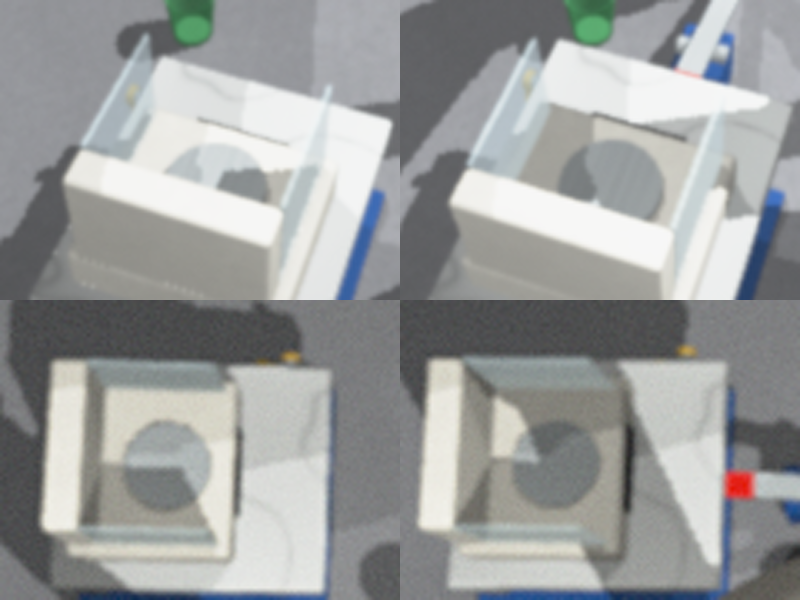

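Comparing start with now, the slab's front edge has risen about 5–6 px (≈25 mm), so the tilt is about +0.03. That is past the level click and below the next one. I'll stop pressing and lift off.

Emit:
move_arm(commands="0 0 0 -0.5 0 0 0; 0 0 0 -0.5 0 0 0; 0 0 0 -1 0 0 0; 0 0 0 -2 0 0 0; 0 0 0 -3 0 0 0; 0 0 0 -3 0 0 0; 0 0 0 0 0 0 0; 0 0 0 0 0 0 0; 0 0 0 0 0 0 0")

```text
t: 20.02
eef_pos: [0.547, -0.1144, 0.1251]
tool_rot: [0.001, 0.703, 0.711, 0.001]
contact_force: [-0.5, -0.4, -0.2]
gripper_width: -0.001
```

```bash
python3 go.py 0.548 0.005 0.12 0.5; python3 tilt2.py k 0; cp pics/ktop.png pics/kt.png; cp pics/kside.png pics/ks.png; python3 tilt2.py l i k | grep shift
```

```text
t 20.02 pos [ 0.547  -0.1144  0.1251] jaw 0.61 F [-0.5 -0.4 -0.2] w -0.001 q [-0.47  0.52  0.75  1.97 -0.48  0.83  0.55]
shift cm [11.94  0.23  0.51] dist 11.9 | turn [ 0.2  -0.02  0.11]
top rear box score 0.69 shift -4.43 -0.49 at [0.535 0.35  0.275]
   pred 0.037 [-2.29 -0.14]
   pred 0.074 [-4.58 -0.26]
   pred 0.084 [-5.2  -0.29]
   pred 0.111 [-6.87 -0.37]
top whole score 0.54 shift -4.42 -0.55 at [0.54  0.296 0.25 ]
   pred 0.037 [-2.07 -0.25]
   pred 0.074 [-4.19 -0.5 ]
   pred 0.084 [-4.76 -0.56]
   pred 0.111 [-6.34 -0.73]
side rear box score 0.61 shift -2.74 4.9 at [0.558 0.344 0.24 ]
   pred 0.037 [-1.    1.56]
   pred 0.074 [-2.01  3.2 ]
   pred 0.084 [-2.29  3.67]
   pred 0.111 [-3.04  4.94]
top rear box score 0.67 shift 1.96 0.16 at [0.535 0.35  0.275]
top whole score 0.62 shift 1.43 0.29 at [0.54  0.296 0.25 ]
side rear box score 0.68 shift 1.5 -2.12 at [0.558 0.344 0.24 ]
```

The slab settled back at Δ≈0.072 from its lowest step (−0.074), which is level. Next I'll re-grip the sloped bar.

```bash
python3 go.py 0.548 -0.024 0.14 0.5 17 1; python3 - <<'E'
from look import *
t=np.load('top0.npz'); im=cv2.imread('pics/kt.png')[:,:,::-1]; h=cv2.cvtColor(np.ascontiguousarray(im),cv2.COLOR_RGB2HSV).astype(int)
m=((h[...,0]<5)|(h[...,0]>174))&(h[...,1]>150)&(h[...,2]>110); yy,xx=np.nonzero(m[150:230,180:290]); print(xx.min()+180,xx.max()+180,yy.min()+150,yy.max()+150, onplane(t,(xx.max()+180.5,yy.mean()+150),.105), onplane(t,(xx.min()+179.5,yy.mean()+150),.112))
E
```

```text
t 20.22 pos [ 0.5466 -0.1151  0.1243] jaw 0.56 F [ 0.1 -0.4 -0.4] w -0.001 q [-0.47  0.52  0.75  1.97 -0.48  0.83  0.55]
shift cm [ 9.11  0.23 -1.58] dist 9.2 | turn [ 0.1  17.04  0.08]
198 204 187 194 [0.54503187 0.12750446 0.105     ] [0.54353876 0.14943701 0.112     ]
```

Emit:
move_arm(commands="0.7 3 0.1 -0.5 0 0 0; 0.7 3 0.1 -0.5 0 0 0; 0.7 3.1 0 -0.6 0 0 0; 0.7 0 0 0 0 5.7 0; 0.7 0 0 0 0 5.7 0; 0.7 0 0 0 0 5.6 0; 0.7 0 0 2 0 0 0; 0.7 0 0 2 0 0 0; 0.7 0 0 2 0 0 0; 0.7 0 0 0 0 0 0; 0.7 0 0 0 0 0 0")

```text
t: 21.13
eef_pos: [0.5475, -0.0068, 0.0827]
tool_rot: [-0.104, 0.696, 0.703, 0.104]
contact_force: [1.0, -0.2, 0.1]
gripper_width: 0.7
```

```bash
python3 go.py 0.548 0.004 0.055 0.5 17 1
```

```text
t 21.13 pos [ 0.5475 -0.0068  0.0827] jaw 0.57 F [ 1.  -0.2  0.1] w 0.7 q [-0.35  0.56  0.56  2.   -0.79  0.88  0.73]
shift cm [0.23 0.06 2.97] dist 3.0 | turn [0.03 0.05 0.08]
```

Emit:
move_arm(commands="0.7 0.2 0 1.5 0 0 0; 0.7 0 0 1.4 0 0 0; 0.7 0 0 0 0 0 0; 0 0 0 0 0 0 0; 0 0 0 0 0 0 0; 0 0 0 0 0 0 0; 0 0 0 0 0 0 0; 0 0 0 0 0 0 0; 0 0 0 0 0 0 0", force=90)

```text
t: 21.88
eef_pos: [0.5489, 0.0031, 0.0572]
tool_rot: [-0.103, 0.696, 0.703, 0.105]
contact_force: [-0.7, -2.6, 5.7]
gripper_width: 0.254
```

```bash
python3 go.py 0.548 0.004 0.066 0.5 7 1
```

```text
t 21.88 pos [0.5489 0.0031 0.0572] jaw 0.55 F [-0.7 -2.6  5.7] w 0.254 q [-0.34  0.6   0.52  2.01 -0.83  0.83  0.76]
shift cm [ 0.35 -0.08 -0.81] dist 0.9 | turn [ 0.28 -9.94  0.11]
```

Emit:
move_arm(commands="0 0.1 0 -0.6 0 -5 0; 0 0.1 0 -0.6 0 -5 0; 0 0 0 -0.3 0 -4 0; 0 0 0 0 0 0 0; 0 0 0 0 0 0 0")

```text
t: 22.3
eef_pos: [0.5489, 0.0045, 0.0717]
tool_rot: [-0.018, 0.702, 0.711, 0.021]
contact_force: [0.7, 2.4, -0.4]
gripper_width: 0.25
```

```bash
python3 go.py 0.548 -0.1 0.09 0.5 3 1
```

```text
t 22.3 pos [0.5489 0.0045 0.0717] jaw 0.75 F [ 0.7  2.4 -0.4] w 0.25 q [-0.61  0.58  0.69  2.02 -0.63  0.75  0.49]
shift cm [-10.33  -0.22  -2.39] dist 10.6 | turn [ 0.26 -0.1   0.26]
```

Emit:
move_arm(commands="0 -0.5 0 -0.2 0 0 0; 0 -1.5 0 0 0 0 0; 0 -2 0 0 0 0 0; 0 -2 0 0 0 0 0; 0 -2 0 -1 0 0 0; 0 -2 0 -2 0 0 0; 0 0 0 -3 0 0 0; 0 0 0 -3 0 0 0; 0 0 0 -1 0 -2.5 0; 0 0 0 0 0 0 0; 0 0 0 0 0 0 0")

```text
t: 23.22
eef_pos: [0.5482, -0.1037, 0.1678]
tool_rot: [-0.002, 0.704, 0.71, 0.005]
contact_force: [-0.8, 0.8, -4.8]
gripper_width: 0.253
```

```bash
python3 go.py 0.559 -0.36 0.15 90; python3 red.py m; python3 tilt2.py n 0 | grep shift
```

```text
t 23.22 pos [ 0.5482 -0.1037  0.1678] jaw 0.5 F [-0.8  0.8 -4.8] w 0.253 q [-0.55  0.47  0.83  1.94 -0.44  0.92  0.51]
shift cm [-25.66   0.85   1.52] dist 25.7 | turn [  0.59  -0.3  -89.5 ]
95 [259.7 193.4] [ 8.2 12.1]
89 [228.5 186.8] [11.5  7.5]
red centre [0.5459 0.0462 0.1755]
top rear box score 0.61 shift -4.45 -0.43 at [0.535 0.35  0.275]
top whole score 0.46 shift -4.33 -0.61 at [0.54  0.296 0.25 ]
side rear box score 0.51 shift -2.75 4.95 at [0.558 0.344 0.24 ]
```

Emit:
move_arm(commands="0 -3.7 0.1 0 0 0 0; 0 -3.7 0.1 0 0 0 0; 0 -3.7 0.1 0 0 0 0; 0 -3.7 0.1 0 0 0 0; 0 -3.7 0.1 0 0 0 0; 0 -3.7 0.1 0 0 0 0; 0 -3.5 0.2 0 0 0 0; 0 0 0 0 0 0 -6.9; 0 0 0 0 0 0 -6.9; 0 0 0 0 0 0 -6.9; 0 0 0 0 0 0 -6.9; 0 0 0 0 0 0 -6.9")

```text
t: 24.42
eef_pos: [0.5588, -0.3599, 0.1648]
tool_rot: [-0.001, 0.459, 0.888, 0.005]
contact_force: [0.2, 0.0, -4.2]
gripper_width: 0.255
```

Emit:
move_arm(commands="0 0 0 0 0 0 -6.9; 0 0 0 0 0 0 -6.9; 0 0 0 0 0 0 -6.9; 0 0 0 0 0 0 -6.9; 0 0 0 0 0 0 -6.9; 0 0 0 0 0 0 -6.9; 0 0 0 0 0 0 -6.9; 0 0 0 0 0 0 -6.7; 0 0 0 0 0 0 0; 0 0 0 0 0 0 0")

```text
t: 25.25
eef_pos: [0.5588, -0.36, 0.1653]
tool_rot: [0.001, 0.002, 1.0, 0.005]
contact_force: [-0.2, 0.6, -4.1]
gripper_width: 0.254
```

```bash
python3 go.py 0.560 -0.36 0.07 90; sed -e 's/xx>180)&(xx<300)&(yy>150)&(yy<270)/xx>240)\&(xx<380)\&(yy>110)\&(yy<290)/' red.py > red2.py; python3 red2.py p
```

```text
t 25.25 pos [ 0.5588 -0.36    0.1653] jaw 89.81 F [-0.2  0.6 -4.1] w 0.254 q [ 0.22  0.55  0.37  1.66 -0.24  0.98  2.25]
shift cm [-0.09 -0.08  9.53] dist 9.5 | turn [ 0.54  0.16 -0.19]
50 [337.  115.6] [10.4  4.6]
red hidden 0
```

Emit:
move_arm(commands="0 -0.1 0 3 0.5 0 0; 0 0 0 3 0 0 0; 0 0 0 3 0 0 0; 0 0 0 2.5 0 0 0; 0 0 0 0 0 0 0; 0 0 0 0 0 0 0")

```text
t: 25.85
eef_pos: [0.5602, -0.3592, 0.0502]
tool_rot: [0.0, 0.0, 1.0, 0.0]
contact_force: [-0.4, -0.6, -3.2]
gripper_width: 0.251
```

```bash
python3 go.py 0.560 -0.36 0.018 90; sed -i 's/yy>110/yy>80/;s/xx<380/xx<400/' red2.py; python3 red2.py q; python3 - <<'E'
from look import *
s={k:v for k,v in np.load('side0.npz').items()}
for z in(.055,.063,.071): print(z,[proj(s,(x,-.36,z)).round(1).tolist() for x in(.394,.414,.434,.694)])
d=cv2.imread('pics/qs.png')[:,:,::-1]; h=cv2.cvtColor(np.ascontiguousarray(d),cv2.COLOR_RGB2HSV).astype(int)
# grey bar columns: top/bottom row of bright low-sat run near far end
for u in range(252,262,2):
    v=[v for v in range(110,150) if h[v,u,1]<40 and h[v,u,2]>165]; print(u,v[:1],v[-1:])
E
```

```text
t 25.85 pos [ 0.5602 -0.3592  0.0502] jaw 89.98 F [-0.4 -0.6 -3.2] w 0.251 q [ 0.25  0.68  0.33  1.73 -0.29  0.78  2.29]
shift cm [ 0.02 -0.08  3.22] dist 3.2 | turn [ 0.03  0.05 -0.02]
47 [330.6 142.3] [9.5 4.6]
red hidden 0
0.055 [[336.1, 143.3], [330.4, 142.1], [324.8, 140.8], [254.3, 125.3]]
0.063 [[336.5, 141.6], [330.8, 140.3], [325.1, 139.1], [254.3, 123.5]]
0.071 [[337.0, 139.8], [331.2, 138.6], [325.5, 137.3], [254.3, 121.8]]
252 [] []
254 [120] [123]
256 [118] [124]
258 [119] [125]
260 [119] [125]
```

The bar slipped about 3° in the grip, red end low, so I'll level it before setting it down.

Emit:
move_arm(commands="0 0 0 0.5 0 3 0; 0 0 0 1 0 0 0; 0 0 0 0.8 0 0 0; 0 0 0 0.3 0 0 0; 0 0 0 0 0 0 0")

```text
t: 26.37
eef_pos: [0.5591, -0.3595, 0.0246]
tool_rot: [-0.025, -0.0, 1.0, -0.0]
contact_force: [-0.4, 0.4, -5.0]
gripper_width: 0.249
```

```bash
python3 go.py 0.560 -0.36 0.018 90
```

```text
t 26.37 pos [ 0.5591 -0.3595  0.0246] jaw 90.02 F [-0.4  0.4 -5. ] w 0.249 q [ 0.24  0.74  0.33  1.7  -0.28  0.8   2.27]
shift cm [-0.12 -0.05  0.66] dist 0.7 | turn [-0.   -2.82  0.02]
```

Emit:
move_arm(commands="0 0 0 0.3 0 0 0; 0 0 0 0.2 0 0 0; 0 0 0 0.1 0 0 0; 0 0 0 0 0 0 0")

```text
t: 26.7
eef_pos: [0.5597, -0.3599, 0.0194]
tool_rot: [-0.024, -0.0, 1.0, -0.0]
contact_force: [-0.2, 0.1, -3.9]
gripper_width: 0.25
```

```bash
python3 go.py 0.560 -0.36 0.018 90; python3 red2.py r;python3 - <<'E'
from look import *
s={k:v for k,v in np.load('side0.npz').items()}
for f in('0s','rs'):
    d=cv2.imread('pics/'+f+'.png')[:,:,::-1]; h=cv2.cvtColor(np.ascontiguousarray(d),cv2.COLOR_RGB2HSV).astype(int)
    m=((h[...,0]<5)|(h[...,0]>174))&(h[...,1]>150)&(h[...,2]>110); yy,xx=np.nonzero(m[120:170,310:350]); print(f,'red',(xx.mean()+310).round(1),(yy.mean()+120).round(1))
    for u in range(254,264,3):
        v=[v for v in range(110,160) if h[v,u,1]<40 and h[v,u,2]>165]; print(u,v[:1],v[-1:])
E
```

```text
t 26.7 pos [ 0.5597 -0.3599  0.0194] jaw 90.04 F [-0.2  0.1 -3.9] w 0.25 q [ 0.24  0.75  0.33  1.7  -0.28  0.79  2.27]
shift cm [-0.04 -0.01  0.14] dist 0.1 | turn [-0.04 -2.76  0.04]
45 [329.6 147.2] [9.4 4.5]
11 [349.5 238. ] [2. 5.]
red centre [ 0.407  -0.3602  0.0307]
0s red 328.4 147.6
254 [129] [131]
257 [128] [132]
260 [128] [159]
263 [128] [159]
rs red 329.6 147.3
254 [127] [131]
257 [127] [132]
260 [127] [133]
263 [120] [133]
```

Emit:
move_arm(commands="0 -0.3 0 0 0 0 0; 0 0 0 0.2 0 0 0; 0 0 0 0 0 0 0; 0 0 0 0 0 0 0; 0.7 0 0 0 0 0 0; 0.7 0 0 0 0 0 0; 0.7 0 0 0 0 0 0; 0.7 0 0 0 0 0 0; 0.7 0 0 -1 0 0 0; 0.7 0 0 -3 0 0 0; 0.7 0 0 -4 0 0 0; 0.7 0 0 -4 0 0 0")

```text
t: 27.8
eef_pos: [0.5678, -0.3595, 0.1386]
tool_rot: [-0.025, -0.0, 1.0, -0.0]
contact_force: [1.2, -0.9, 0.7]
gripper_width: 0.698
```

Emit:
move_arm(commands="0.7 0 0 -4 0 0 0; 0.7 4 0 -1 0 0 0; 0.7 4 0 0 0 0 0; 0.7 4 0 0 0 0 0; 0.7 0 -4 0 0 0 0; 0.7 0 -4 0 0 0 0; 0.7 0 -4 0 0 0 0; 0.7 0 -4 0 0 0 0; 0.7 0 0 0 0 0 0; 0.7 0 0 0 0 0 0")

```text
t: 28.63
eef_pos: [0.4494, -0.5227, 0.1937]
tool_rot: [-0.024, 0.002, 1.0, -0.001]
contact_force: [-0.1, -0.2, 0.5]
gripper_width: 0.701
```

```bash
python3 go.py; python3 tilt2.py u 0; cp pics/utop.png pics/ut.png; cp pics/uside.png pics/us.png; python3 - <<'E'
from look import *
for c in 'st':
  T={k:v for k,v in np.load({'s':'side0.npz','t':'top0.npz'}[c]).items()}
  for f in('0','u'):
    d=cv2.imread('pics/'+f+c+'.png')[:,:,::-1]; h=cv2.cvtColor(np.ascontiguousarray(d),cv2.COLOR_RGB2HSV).astype(int); H,S,V=h[...,0],h[...,1],h[...,2]
    b=(310,120,350,170) if c=='s' else (335,215,362,250)
    m=((H<5)|(H>174))&(S>150)&(V>110); yy,xx=np.nonzero(m[b[1]:b[3],b[0]:b[2]]); print(c,f,'red',len(xx),(xx.mean()+b[0]).round(1),(yy.mean()+b[1]).round(1))
    if c=='s':
      for u in (254,257): v=[v for v in range(110,160) if S[v,u]<40 and V[v,u]>165]; print(u,v[:1],v[-1:])
    # bystanders
    for n,mm,bb in(('green',(H>45)&(H<90)&(S>110),(205,190,240,225) if c=='s' else (222,140,250,165)),('black cap',(V<45),(305,100,335,125) if c=='s' else (375,205,398,230))):
      yy,xx=np.nonzero(mm[bb[1]:bb[3],bb[0]:bb[2]]); print('  ',n,len(xx),(xx.mean()+bb[0]).round(1) if len(xx) else '',(yy.mean()+bb[1]).round(1) if len(xx) else '')
  a,bb=[cv2.imread('pics/'+f+c+'.png',0) for f in('0','u')]
  x0,y0,x1,y1=(292,215,325,256) if c=='s' else (215,222,242,248)
  r=cv2.matchTemplate(bb[y0-6:y1+6,x0-6:x1+6],a[y0:y1,x0:x1],cv2.TM_CCOEFF_NORMED); print('beaker',r.max().round(2),np.unravel_index(r.argmax(),r.shape),'(6,6)=unmoved')
E
```

```text
t 28.63 pos [ 0.4494 -0.5227  0.1937] jaw 89.8 F [-0.1 -0.2  0.5] w 0.701 q [ 0.46  0.58  0.44  1.55 -0.23  1.1   2.51]
top rear box score 0.82 shift -4.37 -0.5 at [0.535 0.35  0.275]
   pred 0.037 [-2.29 -0.14]
   pred 0.074 [-4.58 -0.26]
   pred 0.084 [-5.2  -0.29]
   pred 0.111 [-6.87 -0.37]
top whole score 0.71 shift -4.04 -0.64 at [0.54  0.296 0.25 ]
   pred 0.037 [-2.07 -0.25]
   pred 0.074 [-4.19 -0.5 ]
   pred 0.084 [-4.76 -0.56]
   pred 0.111 [-6.34 -0.73]
side rear box score 0.81 shift -3.21 4.44 at [0.558 0.344 0.24 ]
   pred 0.037 [-1.    1.56]
   pred 0.074 [-2.01  3.2 ]
   pred 0.084 [-2.29  3.67]
   pred 0.111 [-3.04  4.94]
s 0 red 46 328.4 147.6
254 [129] [131]
257 [128] [132]
   green 142 216.1 212.4
   black cap 28 321.1 116.1
s u red 47 328.6 147.3
254 [] []
257 [150] [152]
   green 139 216.1 212.6
   black cap 22 321.0 116.2
beaker 1.0 (np.int64(6), np.int64(6)) (6,6)=unmoved
t 0 red 77 347.9 233.8
   green 166 234.8 153.6
   black cap 59 386.5 216.3
t u red 74 348.9 233.9
   green 167 234.8 153.6
   black cap 30 386.3 215.6
beaker 0.92 (np.int64(6), np.int64(6)) (6,6)=unmoved
```

```bash
python3 - <<'E'
from look import *
for f in('0t','ut'):
    d=cv2.imread('pics/'+f+'.png')[:,:,::-1]; g=cv2.cvtColor(np.ascontiguousarray(d),cv2.COLOR_RGB2HSV).astype(int)
    for v in(155,160,175,190,205,220): print(f,v,' '.join('%d/%d'%(g[v,u,1],g[v,u,2]) for u in range(340,358)))
for f in('0s','us'):
    d=cv2.imread('pics/'+f+'.png')[:,:,::-1]; g=cv2.cvtColor(np.ascontiguousarray(d),cv2.COLOR_RGB2HSV).astype(int)
    for u in(257,265,275): print(f,u,' '.join('%d/%d'%(g[v,u,1],g[v,u,2]) for v in range(122,142)))
E
```

```text
0t 155 6/86 12/85 12/85 6/90 2/111 9/138 5/152 10/159 6/158 8/158 8/153 9/141 4/125 6/120 4/126 6/125 4/123 2/124
0t 160 15/85 6/86 9/81 9/87 4/114 7/149 11/170 7/176 10/172 7/177 7/171 11/160 6/131 6/123 8/122 6/121 4/125 4/126
0t 175 198/144 182/126 175/127 137/123 55/131 5/152 10/182 9/188 10/185 11/184 4/180 41/187 121/191 202/198 195/201 144/189 71/162 11/141
0t 190 199/159 176/132 206/125 150/126 59/130 5/151 11/179 3/184 10/185 13/183 6/183 57/203 139/224 208/232 222/229 174/224 99/190 19/149
0t 205 203/152 204/130 199/128 148/133 64/131 5/149 12/176 11/185 7/181 7/179 4/180 46/187 125/220 194/230 225/233 194/226 120/202 38/159
0t 220 245/234 230/234 253/226 204/209 115/153 11/139 12/173 13/182 11/184 15/187 6/180 34/188 94/180 154/152 201/152 228/186 221/228 195/234
ut 155 12/85 9/88 6/84 8/93 5/104 7/104 5/108 7/105 7/109 2/106 5/102 3/92 9/84 12/86 9/88 9/84 3/83 9/85
ut 160 6/85 0/84 9/89 8/96 7/106 9/114 11/120 6/126 10/122 6/123 7/115 5/97 11/89 12/87 12/86 3/89 6/86 9/87
ut 175 177/138 189/132 178/132 114/121 36/128 6/137 4/136 11/136 10/129 2/130 26/129 73/129 140/129 
[... 605 characters left out ...]
174 9/172 10/174 10/175 9/175 10/176 9/176 10/184 11/202 9/216 8/220 7/219 5/203 62/185 156/222 183/234 191/218 192/165 187/146 187/143
0s 275 11/178 11/178 10/177 10/176 6/174 9/176 14/177 13/173 10/172 6/175 5/192 9/216 8/221 8/221 11/210 5/170 85/178 166/214 190/207 191/163
us 257 10/159 10/161 10/161 10/161 10/159 10/147 8/123 11/115 11/118 11/120 10/122 10/122 9/113 10/102 8/97 11/96 8/97 11/96 8/95 5/95
us 265 9/162 10/130 9/117 11/119 9/119 9/118 9/118 11/121 12/130 13/142 12/149 10/151 5/147 37/151 126/174 183/205 191/212 190/172 187/151 188/149
us 275 11/180 10/160 8/131 6/119 7/117 8/123 11/143 11/169 9/176 7/177 4/171 6/161 10/155 12/168 11/193 4/193 54/174 153/206 187/218 191/186
```

```bash
python3 -c "
from station import bot
print(bot.hand_in(), bot.get_obs()['t'])"
```

```text
the job is handed in; nothing more can be done
the job is handed in; nothing more can be done
```

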